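Open the code-locked stock case

TASK

Open the locked stock case on the packing table: roll its three thumbwheels until 4 7 2, read from left to right, stand uppermost between the index marks, then slide the thumb catch towards the wheels to its stop so that the lid springs up, and let the catch go back. Press the wheels gently, only as hard as it takes to roll them, so that their worn cradles are not strained, and leave the other things on the table alone.

Things in the scene. Friction and masses are not known exactly. Their poses are not given: they have to be found in the camera images.
- case: grey steel stock case, fixed to the table, 200 mm (x) by 250 mm (y) by 95 mm high; origin at the centre of its underside, x away from the robot, y to the left, z up. Fixed aluminium lock deck along its front (x -100 to -46 mm, top at z 95 mm); behind it the lid (top at z 97 mm, folded handle up to z 106 mm). Index cheeks beside each wheel stand 4.5 mm above the deck.
- lock_deck (a point): point on the top surface of the lock deck on the line of the wheel axles, at case x = -73, y = 0, z = 95 mm. A tooth holds each wheel on its figure until it is pressed down 2 mm (about 9 N); then it rolls freely under a fingertip dragged along its top (13.2 mm a figure). Let go, it rises and the tooth centres it on the nearest figure; let go half-way it may stay between two.
- wheel_left (a joint): left thumbwheel, black, white figures 0 to 9 round its rim; 42 mm across, 14 mm wide, axle along case y at case x -73, y +52 mm. Rad: 0 when figure 0 is uppermost at the index marks, +0.6283 per next figure (5 up = 3.1416), growing when its top is rolled away from the robot (case +x). Turns endlessly. Its code figure is 4.
- wheel_middle (a joint): middle thumbwheel, black, white figures 0 to 9 round its rim; 42 mm across, 14 mm wide, axle along case y at case x -73, y +18 mm. Rad: 0 when figure 0 is uppermost at the index marks, +0.6283 per next figure (5 up = 3.1416), growing when its top is rolled away from the robot (case +x). Turns endlessly. Its code figure is 7.
- wheel_right (a joint): right thumbwheel, black, white figures 0 to 9 round its rim; 42 mm across, 14 mm wide, axle along case y at case x -73, y -16 mm. Rad: 0 when figure 0 is uppermost at the index marks, +0.6283 per next figure (5 up = 3.1416), growing when its top is rolled away from the robot (case +x). Turns endlessly. Its code figure is 2.
- catch (a joint): sprung thumb catch on the deck at the right of the wheels: m of slide towards the wheels (case +y); 0 at rest, 0.013 at its stop. Its spring pushes back with 1.5 N at rest and 5.4 N at the stop, and returns it when let go. Unless all three wheels show the code it is blocked by them after about 2 mm.
- catch_thumbpiece (a point): centre of the catch's black thumb piece: 26 mm in x, 16 mm in y, its top 5.5 mm above this point and the deck 6.5 mm below it; at rest at case x = -73, y = -75, z = 101.5 mm. It moves with the catch.
- case_lid (a joint): angle of the case's lid about its rear hinge, rad: 0 shut. A spring lifts it to about 0.4 and holds it there once the catch has been slid 9 mm or more; the catch's hook holds it shut before.
- tape_dispenser: red hand tape dispenser lying flat, 213x151x59 mm, bystander; origin under its centre
- stapler: grey hand stapler, 32x137x44 mm, bystander; origin under its centre, long along its y
- tape_roll: roll of brown parcel tape lying flat, 66 mm across, 48 mm high, bystander; origin under its centre
- marker_black: felt marker lying, 17x130x18 mm, bystander; origin under its centre, long along its y
- lid_0: loose jar lid, 65 mm across, 16 mm high, bystander; origin under its centre
- lid_1: another loose jar lid, 65 mm across, 16 mm high, bystander; origin under its centre
- jar_20: full glass jar, 69 mm across, 112 mm high, bystander; origin under its centre
- left_cradle: sprung cradle carrying the left wheel, hidden in the deck; origin at case x -73, y +52, z 87 mm at rest, sinking as the wheel is pressed. Wear is uneven: the wheel's top stands somewhere from 10.5 to 15.5 mm above the deck, so feel for it. Spring: 3 N at rest, 3 N more per mm; it bottoms, rigid, after 4.5 mm (16.5 N); over 22 N strains it.
- middle_cradle: sprung cradle carrying the middle wheel, hidden in the deck; origin at case x -73, y +18, z 87 mm at rest, sinking as the wheel is pressed. Wear is uneven: the wheel's top stands somewhere from 10.5 to 15.5 mm above the deck, so feel for it. Spring: 3 N at rest, 3 N more per mm; it bottoms, rigid, after 4.5 mm (16.5 N); over 22 N strains it.
- right_cradle: sprung cradle carrying the right wheel, hidden in the deck; origin at case x -73, y -16, z 87 mm at rest, sinking as the wheel is pressed. Wear is uneven: the wheel's top stands somewhere from 10.5 to 15.5 mm above the deck, so feel for it. Spring: 3 N at rest, 3 N more per mm; it bottoms, rigid, after 4.5 mm (16.5 N); over 22 N strains it.

How it is judged:
By the outcome, as a careful person would: the job done as asked, in the order asked, and still so for the second after the job is handed in, with the robot touching nothing.
It also fails if it takes over 58 s, if anything falls off the work surface, if the arm or the gripper's body presses on something with over 40 N, if the wrist force passes 120 N, or if a joint passes its speed limit or range.

ROBOT

A 7-joint arm with a two-finger parallel gripper is mounted at the origin on a cart in front of the work surface, level with it; the furniture and walls round the work are solid. World frame = base frame: x ahead of the robot, y to its left, z up, the work surface at z = 0. Lengths are in m, angles in rad, forces in N, time in s.
With the tool pointing down it reaches from about 0.4 to 0.875 m from the base axis. Payload 19.3 kg.
Tool frame: the origin (TCP) lies on the centre line of the jaws, within the pads' length; the fingertips stand 8 mm ahead of it and the grasp point (between the pads) lies 11 mm behind it; z points along the fingers, y is the line along which they close (so a half turn about z gives the same grasp; the last joint's range is limited). The gripper opens to 85 mm and grips with 20 to 120 N. Pads are 22 mm wide; open, the fingers measure 114 mm over their backs; the gripper's body (76 mm by 85 mm) begins 54 mm behind the grasp point. The pads swing forward as they close: fully open they stand 13 mm farther back than shut.
Start: joints at [-0.07, 0.521, -0.036, 1.599, 0.021, 1.021, -0.113], TCP at [0.625, -0, 0.239] pointing down, gripper open.
Joint ranges: [-2.91, 2.91], [-0.3, 2.13], [-1.5, 1.42], [0.17, 2.43], [-1.26, 4.41], [0.16, 1.93], [-2.52, 2.52]. Speed limits (rad/s): [1.89, 1.89, 2.39, 2.39, 3.01, 3.01, 3.01].

INTERFACE

Orientations are given as [roll, pitch, yaw] about the fixed x, y, z axes, in that order (R = Rz(yaw) Ry(pitch) Rx(roll)).
In Python, from workcell import status, grab_frame, camera_params, bot, search_frame, silhouettes gives the robot as it stands.
- The arm moves only by the shell command python3 -m creep 'ROWS' [FORCE]. ROWS is JSON, a list of rows, each a list of 5 numbers: the shift along the tool's x, y, z in units of 60 mm (1.0 is 60 mm), then the turn about the tool's z in units of 8 degrees (1.0 is 8 degrees), then the opening, from 0 (shut) to 1 (fully open). In form: [[x, y, z, twist, hand], ...]. A call has 1 to 5 rows; each row is the pose to reach, as a shift and turn from the pose commanded when the call began, along the tool's axes at that moment; what a row does not reach only later rows make up. A row lasts 1/8 s, in which the tool goes at most 62.5 mm and 10.7 degrees, less where a joint would pass 70% of its speed; a pose out of reach is approached as far as the arm can. A call with a gripper value outside its range is refused whole. The fingers move at their own pace and stop on an object; FORCE is the grip in N (left out, the last holds). Time passes only in rows, so rows that repeat a pose let the fingers close. It gives the time, the measured TCP pose, the force, the opening and the grip force at its end, in the units of the state.
- status.observe(): the state, without advancing time (a new reading comes with each control period).
- grab_frame(name): name is "scene" or "side" or "wrist"; returns the picture (420x560x3 uint8, blue, green, red); there is no depth.
- camera_params(name): a dict with "K" (3x3 intrinsics, pixels), "rvec" (rotation vector, rad) and "tvec" (3), from world to camera coordinates, as OpenCV has them; the wrist camera has in their place "tool_from_camera" (4x4, takes a point from camera to tool coordinates, whose origin is the TCP and whose axes are the flange's). Camera axes: x right, y down, z forward; pixel columns grow to the right and rows downward; lengths in m; the calibration is good to about 2 mm. A picture is of the moment at which its call begins: read the wrist's pose just before it. camera_params takes no time and is no camera call.
- bot.job_done(): hands the job in; it is judged then, once.
Trained networks look in the newest picture that a camera, given by its name, has taken for a name from the list of things; names that differ only in an ending like _2 or _b are one class to them, and where a whole thing is asked for, a point or a joint stands for the part that bears it (a point fixed in the world has none). Each returns a list of dicts, best first, with "p" (0 to 1); they miss things now and then, are a little off and sometimes report something else, mostly with a low value. They report only what shows in the picture. A call takes as long as a camera call.
- search_frame(camera, name): "extent" ([left, top, right, bottom] as shares, 0 to 1, of the picture: columns of its width, rows of its height, round what is visible of it).
- silhouettes(camera, name): "mask" (420x560 bool, what is visible of it) and "extent" ([left, top, right, bottom] as shares, 0 to 1, of the picture: columns of its width, rows of its height, round what is visible of it).
The state is a dict: "clock": time; "qpos": joint angles; "qd": joint speeds; "joint_efforts": joint torques, N m; "position": TCP position; "tool_rot": TCP orientation; "force": force on the tool from outside, world axes, zero at the start; "moment": the same for the moment, N m; "grip_width": finger opening in m; "finger_force": force on a finger pad.
Only numpy, scipy, OpenCV 4.12 (cv2) and the standard library are available. Lean on these libraries where they do the work, as an engineer would, in place of code of your own. Each camera call takes 0.05 s, during which the arm holds its last target. There are 200 camera calls.

## Working session

There is one attempt and no reset: what is moved stays moved. The work goes in short steps, Python scripts to look and compute and a shell command to move; the robot and the scene stay as the last step left them, time stands still between calls to the robot, and variables do not carry over. Pictures are saved under pics/ and viewed, at most 10 in all, crops included, and the job is handed in when it is done.

```bash
mkdir -p pics; ls; python3 - <<'E'
from workcell import *
import cv2,numpy as np
s=status.observe();print(s)
for c in ("scene","wrist"):
    im=grab_frame(c);cv2.imwrite(f"pics/{c}0.png",im)
    for n in ("case","wheel_left","wheel_middle","wheel_right","catch_thumbpiece"):
        print(c,n,[(d['p'],np.round(np.array(d['extent'])*[560,420,560,420],1)) for d in search_frame(c,n)][:3])
    print(camera_params(c))
a=cv2.imread("pics/scene0.png");b=cv2.imread("pics/wrist0.png")
cv2.imwrite("pics/both0.png",cv2.resize(np.vstack([a,b]),(800,1200))[:,:][::1][:1200]) if 0 else cv2.imwrite("pics/both0.png",cv2.resize(np.hstack([a,b]),(800,300)))
E
```

```text
pics
{'clock': 0.0, 'qpos': array([-0.07019839,  0.52201329, -0.03634419,  1.59999162,  0.02120013,
        1.02110805, -0.11278558]), 'qd': array([-3.88668446e-04, -3.49459515e-04,  1.55354865e-03,  1.15478462e-03,
        8.19948677e-04, -1.25537146e-03, -9.50456573e-05]), 'joint_efforts': array([-4.24098413e-03, -9.27110124e+01,  1.97758444e+00, -3.69928443e+01,
        1.76317629e-02,  8.19846697e-03, -6.58496788e-05]), 'position': array([ 6.24674313e-01, -2.74973642e-05,  2.38731858e-01]), 'tool_rot': array([-3.14045968e+00,  7.29463667e-05,  1.57081353e+00]), 'force': array([0.30879587, 1.03352569, 0.06808788]), 'moment': array([ 0.02466349, -0.01842315, -0.03069582]), 'finger_force': 0.0, 'grip_width': 0.08570721607015137}
scene case [(0.6, array([225.6, 163.8, 334.8, 243.7])), (0.32, array([312.2, 181.4, 319.5, 188.8]))]
scene wheel_left [(0.47, array([278.6, 197.3, 283.5, 206.9]))]
scene wheel_middle []
scene wheel_right []
scene catch_thumbpiece [(0.5, array([311.8, 181.9, 320.5, 189.6]))]
{'K': array([[528.64810087,   0.        , 279.94954278],
       [  0.        , 528.64
[... 282 characters left out ...]
63.3, 228.3, 285.5]))]
wrist wheel_middle [(0.92, array([193.8, 293.6, 230.4, 314.4]))]
wrist wheel_right [(0.61, array([199.7, 324. , 237.9, 343.8]))]
wrist catch_thumbpiece []
{'K': array([[304.473865  ,   0.        , 284.00952313],
       [  0.        , 304.473865  , 205.1232344 ],
       [  0.        ,   0.        ,   1.        ]]), 'tool_from_camera': array([[-9.99417419e-04, -9.65504861e-01, -2.60383110e-01,
         6.45878295e-02],
       [ 9.99999463e-01, -1.03600408e-03,  3.26477427e-06,
        -1.80542545e-04],
       [-2.72910120e-04, -2.60382967e-01,  9.65505378e-01,
        -1.33674388e-01],
       [ 0.00000000e+00,  0.00000000e+00,  0.00000000e+00,
         1.00000000e+00]])}
```

View pics/both0.png

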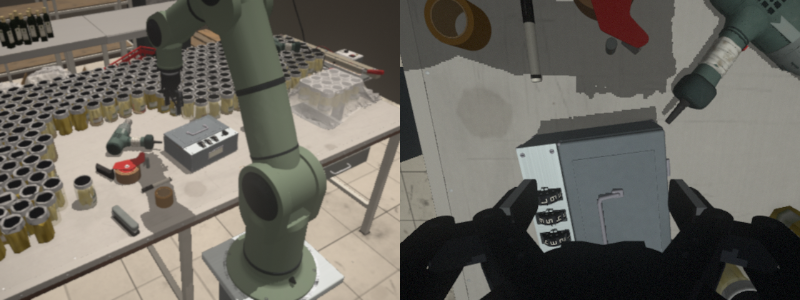

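```bash
cat >h.py <<'E'
from workcell import *
import cv2,numpy as np
from scipy.spatial.transform import Rotation as R
def wcam():
    s=status.observe();p=camera_params("wrist");T=np.eye(4)
    T[:3,:3]=R.from_euler('xyz',s['tool_rot']).as_matrix();T[:3,3]=s['position']
    return p['K'],T@p['tool_from_camera']
def ray(K,T,uv,z):
    d=T[:3,:3]@np.linalg.solve(K,[uv[0],uv[1],1]);o=T[:3,3]
    return o+d*(z-o[2])/d[2]
def proj(K,T,P):
    c=(np.array(P)-T[:3,3])@T[:3,:3];u=c@K.T;return u[:,:2]/u[:,2:]
E
python3 - <<'E'
from h import *
K,T=wcam()
print(T[:3,:3])
for n,u in dict(l=(211.1,274.4),m=(212.1,304),r=(218.8,334)).items(): print(n,ray(K,T,u,.106))
b=cv2.imread("pics/wrist0.png");cv2.imwrite("pics/w0z.png",cv2.resize(b[150:400,140:420],(784,600 if 0 else 700))[:600])
E
```

```text
[[ 9.99999361e-01 -1.12946828e-03 -3.61196029e-05]
 [-1.09991696e-03 -9.65509104e-01 -2.60366973e-01]
 [ 2.59202432e-04  2.60366846e-01 -9.65509730e-01]]
l [ 0.55419428 -0.07678041  0.106     ]
m [ 0.55312718 -0.10928482  0.106     ]
r [ 0.55780995 -0.14419906  0.106     ]
```

Scene picture (left half of the composite): the case stands behind the drill and tape, catch at about (316,185) in the full picture. The wrist view shows the deck with its three wheels at full-picture (211,274), (212,304) and (219,334), with the case turned slightly. Next I go over the deck with the hand shut for a closer look.

```bash
python3 -m creep '[[-0.7,-0.3,0.3,0,0],[-1.5,-0.6,0.7,0,0],[-2.2,-0.9,1.1,0,0],[-2.83,-1.17,1.48,0,0],[-2.83,-1.17,1.48,0,0]]'; python3 -m creep '[[0,0,0,0,0],[0,0,0,0,0]]'
python3 - <<'E'
from h import *
K,T=wcam()
b=grab_frame("wrist");cv2.imwrite("pics/w1f.png",b)
for n in ("wheel_left","wheel_middle","wheel_right","catch_thumbpiece"):
    r=search_frame("wrist",n)[:1]
    for d in r:
        e=np.array(d['extent'])*[560,420,560,420];print(n,d['p'],e.round(1),ray(K,T,((e[0]+e[2])/2,(e[1]+e[3])/2),.1065).round(4))
cv2.imwrite("pics/w1.png",cv2.resize(b,(800,600),interpolation=cv2.INTER_CUBIC))
E
```

```text
clock: 1.23
position: [0.5526, -0.173, 0.1491]
tool_rot: [-3.139, 0.001, 1.566]
force: [0.0, 1.2, -0.4]
grip_width: 0.0003
finger_force: 0.0
clock: 1.48
position: [0.5556, -0.1687, 0.151]
tool_rot: [3.141, -0.0, 1.572]
force: [-0.5, 0.7, 0.3]
grip_width: -0.0001
finger_force: 0.0
wheel_left 0.7 [231.3  65.3 305.5 102. ] [ 0.5468 -0.0833  0.1065]
wheel_middle 0.67 [237.8 128.1 309.4 156. ] [ 0.5494 -0.1147  0.1065]
wheel_right 0.71 [249.9 179.8 313.9 214. ] [ 0.5541 -0.147   0.1065]
```

View pics/w1.png

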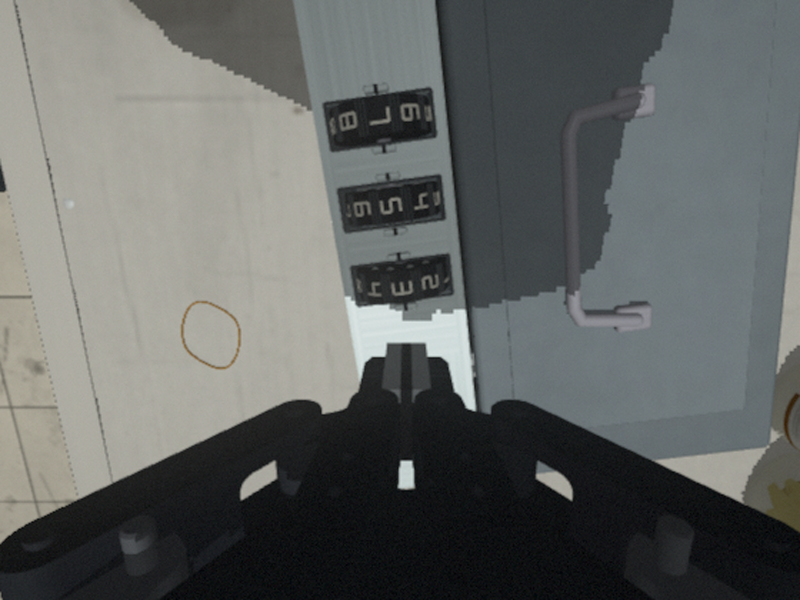

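The deck shows the wheels at 800x600 pixels (381,118), (391,204) and (401,281), apparently reading 7, 5 and 3. I check this in a rotated crop and work out the case's pose.

```bash
python3 - <<'E'
from h import *
K,T=wcam()
b=cv2.imread("pics/w1f.png")
c=cv2.rotate(b[50:225,215:335],cv2.ROTATE_90_COUNTERCLOCKWISE)
cv2.imwrite("pics/w1c.png",cv2.resize(c,None,fx=4.4,fy=4.4,interpolation=cv2.INTER_CUBIC))
P=lambda u,v,z=.095:ray(K,T,(u*.7,v*.7),z)[:2]
L=[P(293,0),P(362,375)];Rr=[P(437,0),P(470,370)]
print(L,Rr)
for q in (L,Rr): d=q[0]-q[1];print(np.degrees(np.arctan2(-d[0],d[1])))
m=[P(*p,z=.0995) for p in((375,88),(385,150),(391,178),(395,231),(399,257),(404,306))];print(np.array(m).round(4))
d=(m[0]+m[1]-m[4]-m[5]);print(np.degrees(np.arctan2(-d[0],d[1])), [(m[i]+m[i+1])/2 for i in(0,2,4)])
E
```

```text
[array([ 0.51191914, -0.04007625]), array([ 0.53408957, -0.19621112])] [array([ 0.56686095, -0.04008779]), array([ 0.58529896, -0.1936647 ])]
8.081706210246816
6.84600061381391
[[ 0.5429 -0.0717]
 [ 0.5465 -0.0948]
 [ 0.5488 -0.1057]
 [ 0.5503 -0.1274]
 [ 0.552  -0.1386]
 [ 0.5541 -0.1606]]
7.154564576720007 [array([ 0.54471603, -0.08326097]), array([ 0.54959295, -0.11658517]), array([ 0.5530465 , -0.14962661])]
```

View pics/w1c.png

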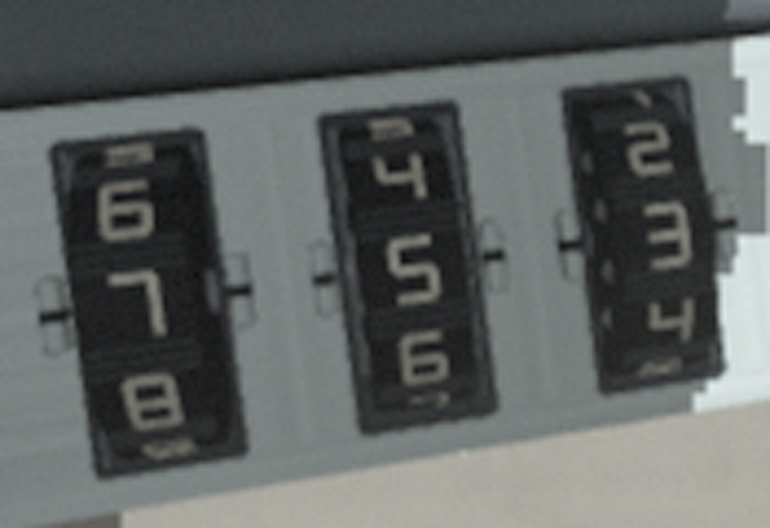

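The figures are 7, 5 and 3, so left needs −3, middle +2 and right −1. The case yaw is about 7.3°. I go above the left wheel on its far side.

```bash
python3 -m creep '[[0.5,-0.02,0,-0.45,0],[1.1,-0.04,0,-0.91,0],[1.46,-0.06,0.3,-0.91,0],[1.46,-0.06,0.47,-0.91,0],[1.46,-0.06,0.47,-0.91,0]]'; python3 -m creep '[[0,0,0,0,0],[0,0,0,0,0]]'
```

```text
clock: 2.35
position: [0.5509, -0.083, 0.1218]
tool_rot: [-3.14, 0.0, 1.697]
force: [0.1, -0.6, -0.6]
grip_width: 0.0004
finger_force: 0.0
clock: 2.6
position: [0.5514, -0.0829, 0.1227]
tool_rot: [3.141, 0.0, 1.697]
force: [-0.8, -0.6, -0.8]
grip_width: 0.0002
finger_force: 0.0
```

```bash
for i in 1; do python3 -m creep '[[0,0,0.07,0,0],[0,0,0.07,0,0],[0,0,0.07,0,0]]'; python3 -m creep '[[0,0,0.017,0,0],[0,0,0.017,0,0]]';python3 -m creep '[[0,0,0.017,0,0],[0,0,0.017,0,0]]';python3 -m creep '[[0,0,0.017,0,0],[0,0,0.017,0,0]]'; done | grep -E "pos|force: \[|clock"
```

```text
clock: 2.98
position: [0.5512, -0.0823, 0.1181]
force: [0.5, 0.5, 0.7]
clock: 3.22
position: [0.5513, -0.0822, 0.1172]
force: [-0.0, -0.6, 4.4]
clock: 3.48
position: [0.5514, -0.0822, 0.1163]
force: [-0.0, -0.7, 6.2]
clock: 3.72
position: [0.5516, -0.0822, 0.1154]
force: [0.7, -0.9, 10.1]
```

```bash
(python3 -m creep '[[0,0,0.008,0,0],[0,-0.07,0.008,0,0],[0,-0.14,0.008,0,0],[0,-0.22,0.008,0,0],[0,-0.22,0.008,0,0]]';  python3 -m creep '[[0,0,-0.05,0,0],[0,0,-0.13,0,0],[0,0,-0.13,0,0]]') | grep -E "pos|force: \[|clock"
python3 - <<'E'
from h import *
b=grab_frame("wrist");cv2.imwrite("pics/w2.png",b)
E
```

```text
clock: 4.35
position: [0.5382, -0.084, 0.115]
force: [0.0, -1.1, 9.7]
clock: 4.72
position: [0.5382, -0.0838, 0.1226]
force: [-0.1, -0.2, -0.1]
```

View pics/w2.png

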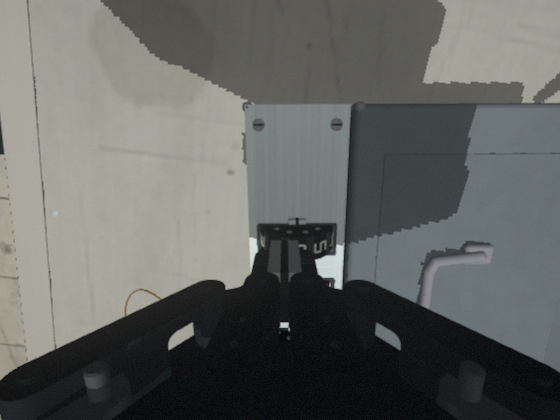

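The figure right of the fingers, at (320,245), is now 5, so the left wheel stands on 6. I make two more strokes.

```bash
(python3 -m creep '[[0,0.22,0,0,0],[0,0.22,0.05,0,0],[0,0.22,0.12,0,0],[0,0.22,0.132,0,0],[0,0.22,0.132,0,0]]'; python3 -m creep '[[0,-0.07,0,0,0],[0,-0.15,0,0,0],[0,-0.22,0,0,0],[0,-0.22,0,0,0]]';  python3 -m creep '[[0,0,-0.05,0,0],[0,0,-0.132,0,0],[0,0,-0.132,0,0]]'
python3 -m creep '[[0,0.22,0,0,0],[0,0.22,0.05,0,0],[0,0.22,0.12,0,0],[0,0.22,0.132,0,0],[0,0.22,0.132,0,0]]'; python3 -m creep '[[0,-0.07,0,0,0],[0,-0.15,0,0,0],[0,-0.22,0,0,0],[0,-0.22,0,0,0]]';  python3 -m creep '[[0,0,-0.05,0,0],[0,0,-0.132,0,0],[0,0,-0.132,0,0]]') | grep -E "pos|force: \[|clock"
```

```text
clock: 5.4
position: [0.5516, -0.0821, 0.1147]
force: [0.0, 0.5, 10.3]
clock: 5.9
position: [0.5381, -0.0839, 0.1147]
force: [-0.9, 1.0, 10.9]
clock: 6.28
position: [0.5381, -0.084, 0.1225]
force: [0.3, -0.5, 0.6]
clock: 6.9
position: [0.5517, -0.0821, 0.1147]
force: [-0.7, 0.5, 10.9]
clock: 7.4
position: [0.5381, -0.0839, 0.1147]
force: [-1.0, 0.1, 11.6]
clock: 7.78
position: [0.5381, -0.084, 0.1225]
force: [-0.3, 0.3, 0.9]
```

Now the middle wheel, feeling for its top.

```bash
(python3 -m creep '[[-0.3,0,-0.03,0,0],[-0.567,0,0,0,0],[-0.567,0,0,0,0],[-0.567,0,0.04,0,0],[-0.567,0,0.06,0,0]]';python3 -m creep '[[0,0,0,0,0],[0,0,0.01,0,0]]'; python3 -m creep '[[0,0,0.017,0,0],[0,0,0.017,0,0]]';python3 -m creep '[[0,0,0.017,0,0],[0,0,0.017,0,0]]') | grep -E "pos|force: \[|clock"
python3 - <<'E'
from h import *
b=grab_frame("wrist");cv2.imwrite("pics/w3.png",cv2.resize(b[150:330,180:400],None,fx=3,fy=3))
E
```

```text
clock: 8.4
position: [0.5423, -0.1172, 0.1185]
force: [0.5, 0.0, 0.2]
clock: 8.65
position: [0.5425, -0.1174, 0.1182]
force: [0.7, 1.0, -0.6]
clock: 8.9
position: [0.5424, -0.1176, 0.1171]
force: [-0.0, 0.3, -0.1]
clock: 9.15
position: [0.5424, -0.1176, 0.1161]
force: [0.5, 0.3, 0.3]
```

View pics/w3.png

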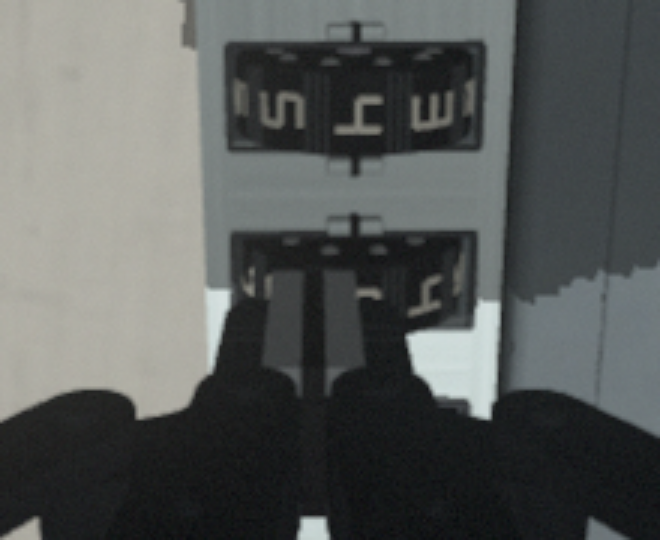

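The left wheel shows 4 at the marks (358,113) and the middle one still shows 5. I keep feeling down.

```bash
(python3 -m creep '[[0,0,0.017,0,0],[0,0,0.017,0,0]]'; python3 -m creep '[[0,0,0.017,0,0],[0,0,0.017,0,0]]';python3 -m creep '[[0,0,0.017,0,0],[0,0,0.017,0,0]]') | grep -E "pos|force: \[|clock"
```

```text
clock: 9.45
position: [0.5424, -0.1176, 0.115]
force: [0.2, 0.2, 0.5]
clock: 9.7
position: [0.5425, -0.1176, 0.1141]
force: [-0.0, -0.3, 0.8]
clock: 9.95
position: [0.5425, -0.1177, 0.1131]
force: [-0.8, -0.1, 4.8]
```

```bash
(python3 -m creep '[[0,0,0.02,0,0],[0,0,0.037,0,0],[0,0,0.037,0,0]]'; python3 -m creep '[[0,0.07,0,0,0],[0,0.15,0,0,0],[0,0.22,0,0,0],[0,0.22,0,0,0]]';  python3 -m creep '[[0,0,-0.05,0,0],[0,0,-0.132,0,0],[0,0,-0.132,0,0]]'
python3 -m creep '[[0,-0.22,0,0,0],[0,-0.22,0.05,0,0],[0,-0.22,0.12,0,0],[0,-0.22,0.132,0,0],[0,-0.22,0.132,0,0]]'; python3 -m creep '[[0,0.07,0,0,0],[0,0.15,0,0,0],[0,0.22,0,0,0],[0,0.22,0,0,0]]';  python3 -m creep '[[0,0,-0.05,0,0],[0,0,-0.132,0,0],[0,0,-0.132,0,0]]') | grep -E "pos|force: \[|clock"
```

```text
clock: 10.32
position: [0.5427, -0.1176, 0.1112]
force: [-0.8, -0.3, 9.7]
clock: 10.82
position: [0.5564, -0.1158, 0.1113]
force: [0.7, 1.1, 9.5]
clock: 11.2
position: [0.5555, -0.116, 0.119]
force: [-0.7, 0.0, -0.2]
clock: 11.82
position: [0.543, -0.1177, 0.111]
force: [-0.7, -0.6, 10.1]
clock: 12.32
position: [0.5567, -0.1159, 0.1112]
force: [1.3, -0.4, 9.7]
clock: 12.7
position: [0.5556, -0.1159, 0.1189]
force: [0.9, 0.0, -0.1]
```

```bash
(python3 -m creep '[[0,0,-0.08,0,0],[-0.3,0,-0.08,0,0],[-0.567,0,-0.08,0,0],[-0.567,0,-0.06,0,0],[-0.567,0,-0.03,0,0]]';python3 -m creep '[[0,0,0,0,0],[0,0,0.017,0,0]]'; python3 -m creep '[[0,0,0.017,0,0],[0,0,0.017,0,0]]';python3 -m creep '[[0,0,0.017,0,0],[0,0,0.017,0,0]]') | grep -E "pos|force: \[|clock"
python3 - <<'E'
from h import *
b=grab_frame("wrist");cv2.imwrite("pics/w4.png",cv2.resize(b[90:310,180:400],None,fx=2.7,fy=2.7))
E
```

```text
clock: 13.32
position: [0.5597, -0.1497, 0.1203]
force: [1.2, 0.2, -0.5]
clock: 13.58
position: [0.5599, -0.1493, 0.1195]
force: [0.9, 0.1, 0.7]
clock: 13.82
position: [0.5598, -0.1496, 0.1185]
force: [0.1, -0.3, -0.1]
clock: 14.08
position: [0.5598, -0.1497, 0.1174]
force: [0.5, 0.7, 0.2]
```

View pics/w4.png

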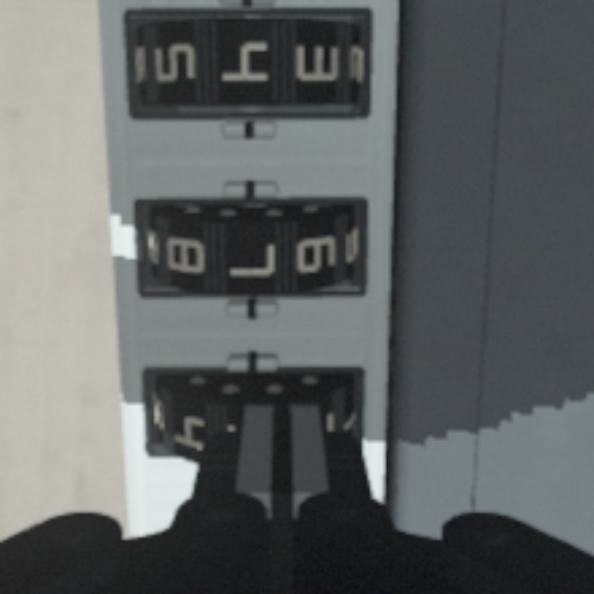

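The left wheel shows 4 and the middle 7, both at their marks ((247,62) and (250,258)). I continue feeling for the right wheel.

```bash
(python3 -m creep '[[0,0,0.017,0,0],[0,0,0.017,0,0]]'; python3 -m creep '[[0,0,0.017,0,0],[0,0,0.017,0,0]]';python3 -m creep '[[0,0,0.017,0,0],[0,0,0.017,0,0]]') | grep -E "pos|force: \[|clock"
```

```text
clock: 14.38
position: [0.5599, -0.1497, 0.1165]
force: [-0.2, -0.5, 2.9]
clock: 14.62
position: [0.56, -0.1497, 0.1156]
force: [-0.0, 0.0, 4.5]
clock: 14.88
position: [0.5601, -0.1497, 0.1147]
force: [-0.4, 0.2, 7.5]
```

```bash
(python3 -m creep '[[0,0,0.01,0,0],[0,0,0.019,0,0],[0,0,0.019,0,0]]'; python3 -m creep '[[0,-0.07,0,0,0],[0,-0.15,0,0,0],[0,-0.22,0,0,0],[0,-0.22,0,0,0]]';  python3 -m creep '[[0,0,-0.05,0,0],[0,0,-0.132,0,0],[0,0,-0.35,0,0]]'
python3 -m creep '[[-0.4,0,0,0,0],[-0.9,0.05,0,0,0],[-1.4,0.11,0,0,0],[-1.4,0.11,0,0,0],[-1.4,0.11,0,0,0]]') | grep -E "pos|force: \[|clock"
python3 - <<'E'
from h import *
b=grab_frame("wrist");cv2.imwrite("pics/w5.png",cv2.resize(b[20:310,160:420],None,fx=2.05,fy=2.05))
K,T=wcam()
print([(d['p'],e:=np.array(d['extent'])*[560,420,560,420],ray(K,T,((e[0]+e[2])/2,(e[1]+e[3])/2),.107)) for d in search_frame("wrist","catch_thumbpiece")][:2])
E
```

```text
clock: 15.25
position: [0.5603, -0.1497, 0.1138]
force: [-0.7, 0.5, 10.3]
clock: 15.75
position: [0.5468, -0.1515, 0.1138]
force: [-1.6, 0.2, 9.2]
clock: 16.12
position: [0.5463, -0.1513, 0.1344]
force: [-0.6, -1.2, 0.3]
clock: 16.75
position: [0.5639, -0.2333, 0.1346]
force: [-1.2, 0.4, -0.2]
[(0.85, array([261.688, 155.61 , 338.296, 213.78 ]), array([ 0.56800133, -0.19970673,  0.107     ]))]
```

View pics/w5.png

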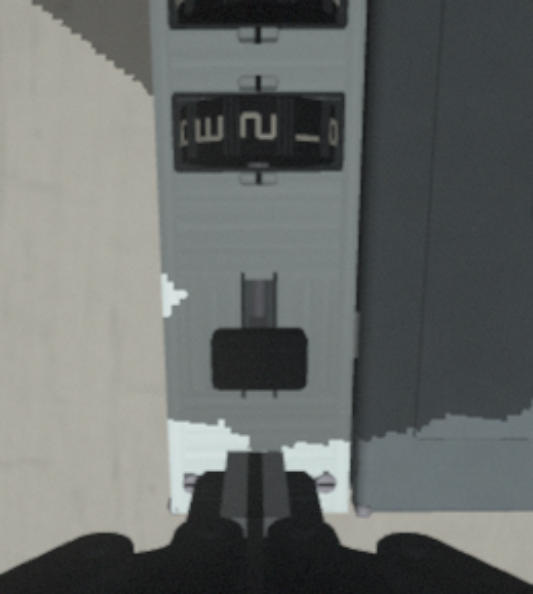

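The right wheel shows 2 at its marks (258,125), so the code is set, and the catch at (258,358) lines up with the fingers. The rising lid could meet the gripper's wide side. I twist the tool a quarter turn so that side lies along the deck, staying on the near part of the thumb piece.

```bash
(python3 -m creep '[[0,0,0,-1.2,0],[0,0,0,-2.4,0],[0,0,0,-3.6,0],[0,0,0,-4.8,0],[0,0,0,-5.6,0]]'; python3 -m creep '[[0,0,0,-1.2,0],[0,0,0,-2.4,0],[0,0,0,-3.6,0],[0,0,0,-4.8,0],[0,0,0,-5.65,0]]'; python3 -m creep '[[0.11,0,0,0,0],[0.11,0,0.2,0,0],[0.11,0,0.4,0,0],[0.11,0,0.4,0,0],[0.11,0,0.4,0,0]]';python3 -m creep '[[0,0,0.05,0,0],[0,0,0.05,0,0]]' )| grep -E "pos|force: \[|clock|rot"
```

```text
clock: 17.48
position: [0.564, -0.2331, 0.1346]
tool_rot: [3.141, 0.0, 2.485]
force: [0.0, -0.6, -0.1]
clock: 18.1
position: [0.5639, -0.2332, 0.1345]
tool_rot: [-3.142, -0.0, -3.009]
force: [0.7, 0.0, 0.4]
clock: 18.73
position: [0.5575, -0.2345, 0.1102]
tool_rot: [3.141, -0.0, -3.015]
force: [-0.3, 0.1, 0.4]
clock: 18.98
position: [0.5573, -0.2347, 0.1072]
tool_rot: [3.142, -0.0, -3.015]
force: [0.2, -0.4, -0.2]
```

```bash
(python3 -m creep '[[0,0.08,0,0,0],[0,0.16,0,0,0],[0,0.22,0,0,0],[0,0.27,0,0,0],[0,0.27,0,0,0]]'; python3 -m creep '[[0,0.04,0,0,0],[0,0.08,0,0,0],[0,0.08,0,0,0]]';python3 -m creep '[[0,0.02,0,0,0],[0,0.02,0,0,0]]' )| grep -E "pos|force: \[|clock"
```

```text
clock: 19.6
position: [0.5553, -0.2186, 0.1074]
force: [-0.3, -4.1, 0.1]
clock: 19.98
position: [0.5547, -0.2142, 0.1074]
force: [0.1, -5.1, -0.3]
clock: 20.23
position: [0.5546, -0.2139, 0.1074]
force: [1.1, -9.4, -1.4]
```

The force rose at the stop (5.1 N of spring, then 9.4 N). I let the catch back, withdraw and look.

```bash
(python3 -m creep '[[0,-0.1,0,0,0],[0,-0.3,0,0,0],[0,-0.5,0,0,0],[0,-0.5,0,0,0]]'; python3 -m creep '[[0,-0.1,-0.5,0,0],[0,-0.1,-1,0,0],[0.7,-0.1,-1.8,0,0],[1.2,-0.1,-2.2,0,0],[1.2,-0.1,-2.2,0,0]]'; python3 -m creep '[[0,0.5,0,0,0],[0,1,0,0,0],[0,1,0,0,0],[0,1,0,0,0]]')| grep -E "pos|force: \[|clock"
python3 - <<'E'
from h import *
b=grab_frame("wrist");c=grab_frame("side");cv2.imwrite("pics/w6.png",cv2.resize(np.hstack([b,c]),(800,300)))
cv2.imwrite("pics/w6f.png",b)
E
```

```text
clock: 20.72
position: [0.5582, -0.2435, 0.1071]
force: [0.6, 0.6, 1.1]
clock: 21.35
position: [0.4868, -0.2582, 0.2413]
force: [0.9, -0.7, -1.1]
clock: 21.85
position: [0.4804, -0.1981, 0.2389]
force: [0.3, -0.5, 0.8]
```

View pics/w6.png

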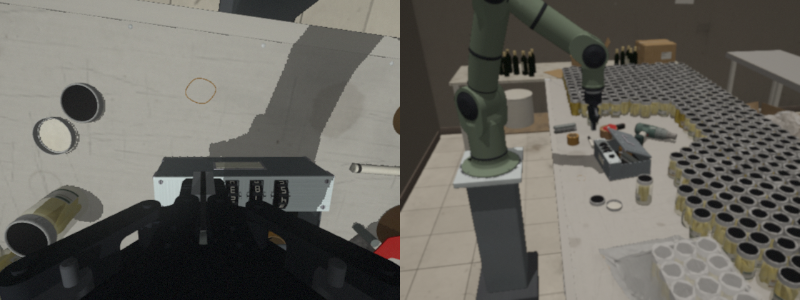

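The side view shows the lid standing open at about (625,150). I take one last crop to check the wheels and the catch.

```bash
(python3 -m creep '[[0,1,0,0,0],[0,1.7,0,0,0],[0,1.7,0,0,0],[0,1.7,0,0,0]]')| grep -E "pos|force: \[|clock"
python3 - <<'E'
from h import *
b=grab_frame("wrist")[180:320,40:320];c=grab_frame("side")[170:260,240:420]
cv2.imwrite("pics/w7.png",np.vstack([cv2.resize(b,(560,280),interpolation=2),cv2.resize(c,(560,280),interpolation=2)]))
E
```

```text
clock: 22.45
position: [0.4674, -0.0976, 0.2392]
force: [-0.0, -0.5, -1.4]
```

View pics/w7.png

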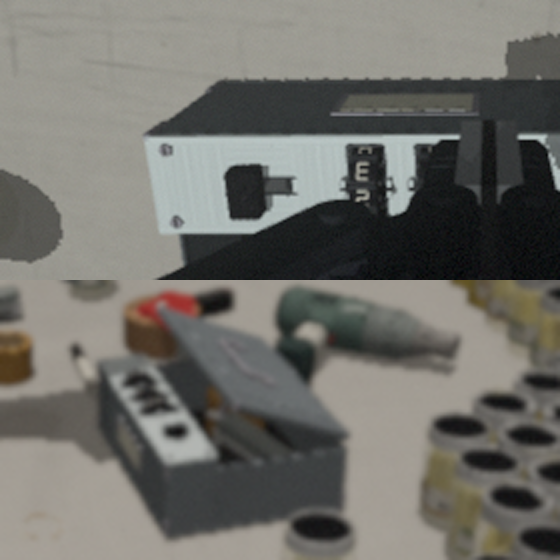

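The lid is up, and the catch is back at rest at (243,190) with its slot open towards the wheels. The right wheel is still on 2, and the arm is clear of everything.

```bash
python3 -c "
from workcell import bot;print(bot.job_done())"
```

```text
the job is handed in; nothing more can be done
None
```

The stock case is open: the wheels were set to 4 7 2 with presses of at most about 11.6 N, the catch was slid to its stop and has sprung back, the lid is up, and the job was handed in at about 22.5 s of the 58 s allowed.

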